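# Change the snap-in filter cover of a bench dust extractor

### The job

Change the filter on the blue bench dust extractor: squeeze the two orange side tabs of the clogged brown filter cover together, lift it straight off and put it in the red tray. Then fit the clean white filter cover in its place, pressed fully home so that both catches have snapped under their ledges and it stays flush. The tabs and catches are thin plastic, so squeeze and press no harder than the job needs, never wrench a cover that has not let go, and leave the other things on the bench alone.

Things in the scene. Friction and masses are not known exactly. Their poses are not given: they have to be found in the camera images.
- extractor: Blue bench dust extractor, fixed, 230 (x) x 190 (y) x 140 mm high; origin under its centre, x to its back, z up. The filter bay is in the flat top, 30 mm in front of the middle. Behind the bay a black cap (from 60 mm behind the bay's centre) stands 16 mm and a handle (130 mm behind it) 44 mm above the top. Over 40 N between a cover and it breaks a catch.
- bay (a point): Centre of the filter bay's mouth, level with the extractor's flat top, same axes. Mouth 75 (x) x 57 (y), 30 mm deep; the 4 mm thick ledges for the hooks are its long edges (+y, -y). A black sprung foam seal at the short edges pushes the cover up: 10 N when latched, 12 N at the hard stop, nothing from 5 mm above latched. A freed cover so rises about 4 mm by itself.
- old_cover: Clogged filter cover, latched in the bay at the start: grey, brown pleats, orange side tabs, 0.12 to 0.18 kg. Origin: centre of the flange's underside, z up, x along its 92 mm length. Flange 92 x 52, z 0 to 4 mm; crown 80 x 42, flat top at z = 29; filter block 72 x 40 down to z = -22, shoulder 72 x 54 down to z = -9, rounded below. Latched, its origin is 1.2 mm above bay.
- fresh_cover: Clean cover: same part, white pleats, 0.11 to 0.17 kg, standing on the bench on its filter block (origin 22 mm up). Fits either way round, 1.5 mm play. Latched, its origin is 1.2 mm above bay, at the hard stop level with it. It latches if the tabs are free at the stop: push 15 to 25 N on mid crown, tabs let go, and it snaps in. Over 40 N between cover and extractor breaks it.
- tray: Red open tray, fixed to the bench, 180 (x) x 160 (y) x 30 mm high, walls and floor 4 to 5 mm; origin at the centre of its underside.
- glue: White glue bottle, 52 mm across and 150 mm tall, origin at the centre of its underside. Bystander.
- tape: Roll of masking tape lying flat, 90 mm across, 24 mm high, origin at the centre of its underside. Bystander.
- sander: Green palm sander standing on its pad, 124 mm across, 134 mm tall, origin at the centre of its underside. Bystander.
- old_cover_tab_l: Orange sprung tab on the +y side of the clogged cover. Origin: the cover's origin at rest, moving towards -y when pressed. Thumb pad 26 mm wide (x), z 3 to 27 mm, outer face 30 mm from the cover's middle (60 to 61 mm over both). Slides in 4.5 mm: spring 3 N at rest, 9 N at 3 mm, 12 N at the stop. Its hook clears the ledge from 3 mm in. 15 to 25 N is right, over 60 N breaks it.
- old_cover_tab_r: Orange sprung tab on the -y side of the clogged cover. Origin: the cover's origin at rest, moving towards +y when pressed. Thumb pad 26 mm wide (x), z 3 to 27 mm, outer face 30 mm from the cover's middle (60 to 61 mm over both). Slides in 4.5 mm: spring 3 N at rest, 9 N at 3 mm, 12 N at the stop. Its hook clears the ledge from 3 mm in. 15 to 25 N is right, over 60 N breaks it.
- fresh_cover_tab_l: Orange sprung tab on the +y side of the clean cover. Origin: the cover's origin at rest, moving towards -y when pressed. Thumb pad 26 mm wide (x), z 3 to 27 mm, outer face 30 mm from the cover's middle (60 to 61 mm over both). Slides in 4.5 mm: spring 3 N at rest, 9 N at 3 mm, 12 N at the stop. Its hook clears the ledge from 3 mm in. 15 to 25 N is right, over 60 N breaks it.
- fresh_cover_tab_r: Orange sprung tab on the -y side of the clean cover. Origin: the cover's origin at rest, moving towards +y when pressed. Thumb pad 26 mm wide (x), z 3 to 27 mm, outer face 30 mm from the cover's middle (60 to 61 mm over both). Slides in 4.5 mm: spring 3 N at rest, 9 N at 3 mm, 12 N at the stop. Its hook clears the ledge from 3 mm in. 15 to 25 N is right, over 60 N breaks it.
Mind the look-alikes: they are no part of the job. Leave any green, purple or yellow look-alike of the fresh_cover alone.

How it is judged:
By the outcome, as a careful person would: the job done as asked, in the order asked, and still so for the second after the job is handed in, with the robot touching nothing.
It also fails if it takes over 69 s, if anything falls off the work surface, if the arm or the gripper's body presses on something with over 40 N, if the wrist force passes 120 N, or if a joint passes its speed limit or range.

### The arm

A 6-joint arm with a two-finger parallel gripper is mounted at the origin on the work surface. World frame = base frame: x ahead of the robot, y to its left, z up, the work surface at z = 0. Lengths are in mm, angles in rad, forces in N, time in s.
With the tool pointing down it reaches from about 300 to 775 mm from the base axis. Payload 14.6 kg.
Tool frame: the origin (TCP) lies on the front face of the gripper's body, between the roots of the fingers; the fingertips stand 97 mm ahead of it and the grasp point (between the pads) lies 78 mm ahead of it; z points along the fingers, y is the direction in which the jaws open and shut (so a half turn about z gives the same grasp; the last joint's range is limited). The gripper opens to 94 mm and grips with 3 to 60 N. Pads are 16 mm wide; open, the fingers measure 119 mm over their backs; the gripper's body (75 mm by 177 mm) begins 78 mm behind the grasp point.
Start: joints at [1.092, 0.3, 1.521, -0, 1.321, -0.067], TCP at [220.139, 504.013, 302.646] pointing down, gripper open.
Joint ranges: [-3.03, 3.03], [-0.79, 2.21], [0.23, 2.52], [-1.04, 4.18], [0, 3.07], [-2.55, 2.55]. Speed limits (rad/s): [2.22, 2.22, 2.57, 3.14, 3.14, 3.14].

### API

Orientations are given as [roll, pitch, yaw] about the fixed x, y, z axes, in that order (R = Rz(yaw) Ry(pitch) Rx(roll)).
In Python, from cell import manip, eyes, finder gives the robot as it stands.
- The arm moves only by the tool drive_tool, never from a script. Its argument "rows" is a list of rows, each an object with "offset": the shift along the tool's x, y, z in mm, a list of three; "spin": the turn about the tool's z in degrees; "jaw": the finger opening in mm, from 0 to 94. In form: [{"offset": [dx, dy, dz], "spin": spin, "jaw": jaw}, ...]. A call has 1 to 20 rows; each row shifts and turns the commanded pose from where the row before left it, along the tool's axes as they then stand; what a row does not reach is not made up. A row lasts 1/10 s, in which the tool goes at most 50 mm and 8.59 degrees, less where a joint would pass 70% of its speed; a pose out of reach is approached as far as the arm can. A call is refused whole if a number of a shift passes 50 or a number of a turn 8.59, either way. A call with a gripper value outside its range is refused whole. The fingers move at their own pace and stop on an object; "force" is the grip in N (left out, the last holds). Time passes only in rows, so rows that do not move let the fingers close. It gives the time, the measured TCP pose, the force and the opening at its end, in the units of the state.
- manip.read_state(): the state, without advancing time (a new reading comes with each control period).
- eyes.camera(name): name is "scene" or "top"; returns a dict with "color" (420x560x3 uint8, blue, green, red), "depth" (420x560 float32, mm along the optical axis (not along the pixel's ray), 0 where there is no reading), "vfov" (degrees; the focal length in pixels is half the picture's height over the tangent of half this angle, whatever the lens; pixels are square), "cx", "cy" (the principal point, pixels), "rvec" (rotation vector, rad) and "tvec" (3), from world to camera coordinates, as OpenCV has them. Camera axes: x right, y down, z forward; pixel columns grow to the right and rows downward; lengths in mm; the calibration is good to about 2 mm. A picture is of the moment at which its call begins.
- manip.sign_off(): hands the job in, once; it reports no verdict.
Trained networks look in the newest picture that a camera, given by its name, has taken for a name from the list of things; names that differ only in an ending like _2 or _b are one class to them, and where a whole thing is asked for, a point or a joint stands for the part that bears it (a point fixed in the world has none). Each returns a list of dicts, best first, with "p" (0 to 1); they miss things now and then, are a little off and sometimes report something else, mostly with a low value. They report only what shows in the picture. A call takes as long as a camera call. They do not tell look-alikes from the thing itself.
- finder.find_in(camera, target): "uv" ([column, row] in pixels, amid what is visible of it).
The state is a dict: "clock": time; "joints": joint angles; "qd": joint speeds; "effort": joint torques, N m; "eef_pos": TCP position; "eef_rot": TCP orientation; "wrist_force": force on the tool from outside, world axes, zero at the start; "moment": the same for the moment, N m; "finger_gap": finger opening in mm.
Only numpy, scipy, OpenCV 4.12 (cv2) and the standard library are available. Lean on these libraries where they do the work, as an engineer would, in place of code of your own. Each camera call takes 0.05 s, during which the arm holds its last target. There are 200 camera calls.

## Working session

There is one attempt and no reset: what is moved stays moved. The work goes in short steps, Python scripts to look and compute and a tool call to move; the robot and the scene stay as the last step left them, time stands still between calls to the robot, and variables do not carry over. Pictures are saved under pics/ and viewed, about 8 in all and at most 12, crops included, and the job is handed in when it is done.

Besides the shell and the picture viewer there is one more tool, called after "Call:" as name(argument=value, ...) on one line, values as JSON. drive_tool: Moves the arm, as the interface text tells. Its arguments: {"type":"object","properties":{"rows":{"type":"array","items":{"type":"object","properties":{"offset":{"type":"array","items":{"type":"number"}},"spin":{"type":"number"},"jaw":{"type":"number"}}}},"force":{"type":"number"}},"required":["rows"]}

```bash
ls; mkdir -p pics
cat > h.py <<'E'
import numpy as np, cv2
from cell import manip, eyes, finder
def cam(n):
    c=eyes.camera(n); c['f']=c['color'].shape[0]/2/np.tan(np.radians(c['vfov'])/2)
    c['R']=cv2.Rodrigues(np.array(c['rvec'],float))[0]; c['t']=np.array(c['tvec'],float).ravel(); return c
def cloud(c):
    d=c['depth'].astype(float); v,u=np.mgrid[:d.shape[0],:d.shape[1]]
    P=np.stack([(u-c['cx'])/c['f']*d,(v-c['cy'])/c['f']*d,d],-1)
    W=(P-c['t'])@c['R']; W[d==0]=np.nan; return W
def atz(c,u,v,z):
    r=np.array([(u-c['cx'])/c['f'],(v-c['cy'])/c['f'],1])@c['R']; o=-c['t']@c['R']
    return o+r*(z-o[2])/r[2]
def proj(c,p):
    q=c['R']@np.array(p,float)+c['t']; return q[:2]/q[2]*c['f']+[c['cx'],c['cy']]
E
python3 - <<'E'
from h import *
for n in('scene','top'):
    c=cam(n); cv2.imwrite(f'pics/{n}0.png',c['color']); W=cloud(c); np.save(f'{n}W.npy',W)
    print(n,c['vfov'],c['t']@c['R']*-1)
    for t in('extractor','old_cover','fresh_cover','tray','glue','tape','sander'):
        for r in finder.find_in(n,t)[:4]:
            u,v=map(int,r['uv']); print(t,r['p'],(u,v),np.round(W[v,u]))
print({k:np.round(v,3) for k,v in manip.read_state().items()})
E
```

```text
pics
scene 44.71929994108595 [ 977.69379114 -738.3549141  1227.57566222]
extractor 0.82 (293, 257) [597. -55. 156.]
fresh_cover 0.95 (199, 330) [ 483. -314.   46.]
fresh_cover 0.91 (104, 291) [ 201. -369.   50.]
fresh_cover 0.86 (202, 256) [ 342. -129.   47.]
fresh_cover 0.85 (167, 290) [ 338. -271.   50.]
tray 0.62 (323, 192) [484. 318.   8.]
glue 0.83 (389, 215) [725. 281.  85.]
tape 0.67 (251, 386) [ 666. -344.    1.]
sander 0.56 (366, 149) [525. 531.  60.]
sander 0.2 (324, 191) [485. 324.   8.]
top 47.50485319907847 [ 256.66153473   75.99642752 1729.74693316]
extractor 0.63 (305, 161) [582.   2. 139.]
extractor 0.46 (393, 197) [ 468. -312.   47.]
old_cover 0.84 (309, 176) [524.  -9. 173.]
fresh_cover 0.92 (392, 194) [ 478. -306.   56.]
fresh_cover 0.86 (412, 273) [ 202. -368.   46.]
fresh_cover 0.76 (360, 148) [ 646. -200.   47.]
fresh_cover 0.71 (341, 237) [ 328. -124.   51.]
tray 0.79 (214, 195) [486. 330.   5.]
glue 0.61 (220, 130) [701. 296. 110.]
tape 0.76 (414, 140) [ 684. -406.    5.]
sander 0.63 (149, 186) [503. 534. 128.]
{'clock': np.float64(0.8), 'joints': array([ 1.092,  0.3  ,  1.521, -0.   ,  1.321, -0.067]), 'qd': array([-0.001, -0.001,  0.002, -0.001, -0.001,  0.   ]), 'effort': array([-3.0000e-03, -5.3161e+01, -3.5290e+01,  7.1000e-02,  2.1000e-02,
        0.0000e+00]), 'eef_pos': array([220.142, 503.995, 302.644]), 'eef_rot': array([-3.142,  0.   ,  2.73 ]), 'wrist_force': array([-0.35 ,  0.541,  0.878]), 'moment': array([0.036, 0.012, 0.041]), 'finger_gap': np.float64(94.144)}
```

Run:
```python
import cv2
a=cv2.imread('pics/top0.png'); cv2.imwrite('pics/topc.png',cv2.resize(a[90:310,180:460],None,fx=2.7,fy=2.7,interpolation=cv2.INTER_CUBIC))
```

```text
(no output)
```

View pics/scene0.png

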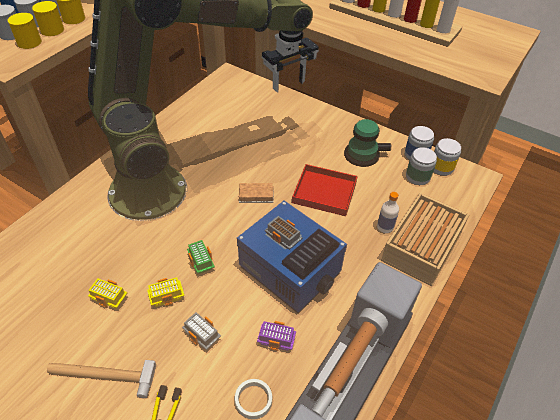

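View pics/topc.png

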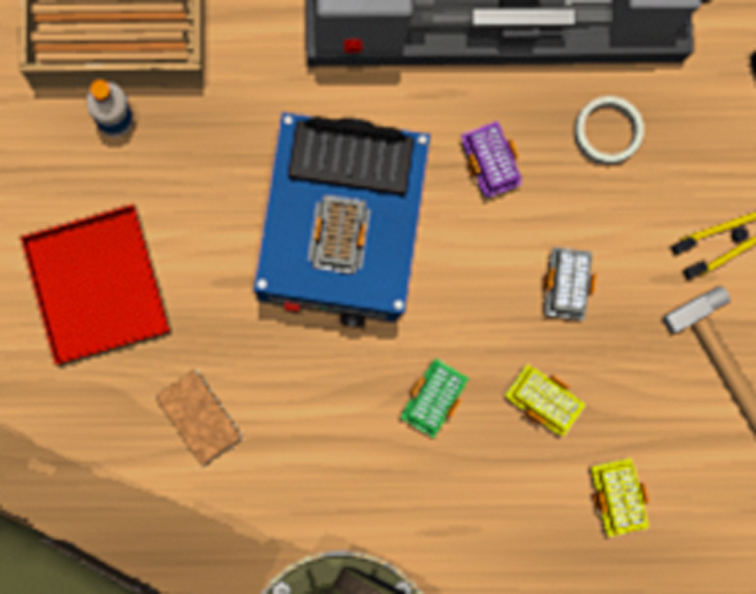

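The white-pleated grey cover at scene (200,330) / top (392,195) is the fresh one; green (200,256), yellow (105,291),(167,290) and purple (277,334) are look-alikes. The old cover is in the blue extractor at scene (284,230).

```bash
cat > m.py <<'E'
from h import *
def rect(P,l=''):
    r=cv2.minAreaRect(P[:,:2].astype(np.float32)); print(l,len(P),np.round(r[0],1),np.round(r[1],1),round(r[2],1),'zmed',np.round(np.median(P[:,2]),1),'mean',np.round(P[:,:2].mean(0),1))
E
python3 - <<'E'
from m import *
for n in('scene','top'):
    W=np.load(n+'W.npy'); I=cv2.imread(f'pics/{n}0.png'); H=cv2.cvtColor(I,cv2.COLOR_BGR2HSV)
    near=lambda x,y,r:np.hypot(W[...,0]-x,W[...,1]-y)<r
    z=W[...,2]; h,s,v=[H[...,i].astype(int) for i in range(3)]
    rect(W[near(590,-10,170)&(z>128)&(z<152)&(h>100)&(h<125)&(s>100)],n+' ext')
    rect(W[near(525,-9,58)&(z>160)&(z<185)],n+' old crown')
    rect(W[near(525,-9,70)&(s>150)&(h<18)&(z>145)],n+' old orange')
    rect(W[near(478,-308,60)&(z>38)&(z<65)],n+' new crown')
    rect(W[near(478,-308,60)&(z>15)&(z<65)],n+' new all')
    rect(W[near(478,-308,70)&(s>150)&(h<18)&(z>24)],n+' new orange')
    rect(W[near(486,325,130)&(s>150)&((h<6)|(h>174))],n+' tray')
I=[cv2.imread('pics/scene0.png')[295:365,160:240],cv2.imread('pics/top0.png')[160:230,355:435],cv2.imread('pics/scene0.png')[195:265,245:325],cv2.imread('pics/top0.png')[140:210,265:345]]
I=[cv2.resize(i,None,fx=4,fy=4,interpolation=cv2.INTER_CUBIC) for i in I]
cv2.imwrite('pics/crop.png',np.vstack([np.hstack(I[:2]),np.hstack(I[2:])]))
E
```

```text
scene ext 2373 [558.9  -1.5] [193.9 230.5] 81.0 zmed 141.1 mean [537.4  -8.5]
scene old crown 499 [530.4   2.6] [63.5 82.3] 82.6 zmed 169.4 mean [530.5   0.8]
scene old orange 50 [528.4   3. ] [63.5 29.4] 84.1 zmed 167.6 mean [529.   -4.9]
scene new crown 606 [ 481.4 -306.3] [61.8 83.5] 79.9 zmed 50.0 mean [ 482.8 -307.7]
scene new all 815 [ 482.7 -306.8] [62.7 93.9] 75.0 zmed 48.3 mean [ 486.7 -311.2]
scene new orange 63 [ 481.9 -306.1] [61.4 26.9] 82.9 zmed 47.5 mean [ 482.9 -306.4]
scene tray 1801 [484.8 326.1] [180.7 170.9] 15.7 zmed 5.8 mean [483.  329.6]
top ext 2074 [556.6  -1.9] [186.3 230.9] 80.8 zmed 140.0 mean [525.9   3.5]
top old crown 331 [527.3   1.3] [59.8 81.2] 77.8 zmed 168.4 mean [526.6   1.2]
top old orange 19 [528.4   2.5] [57.  22.7] 85.0 zmed 165.1 mean [527.5   6.4]
top new crown 307 [ 479.3 -308.7] [61.1 81. ] 81.4 zmed 48.9 mean [ 478.8 -308.1]
top new all 408 [ 479.  -308.6] [61.1 91.9] 81.8 zmed 47.2 mean [ 476.9 -304.9]
top new orange 33 [ 480.3 -308.1] [61.1 25.6] 84.8 zmed 43.3 mean [ 479.3 -306.7]
top tray 2133 [484.  323.8] [180.7 157.9] 15.9 zmed 4.6 mean [485.9 326.6]
```

View pics/crop.png

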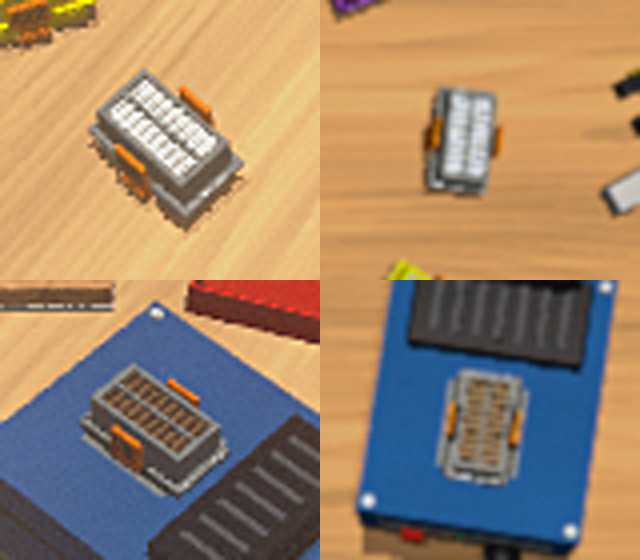

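Call:
drive_tool(rows=[{"offset": [0, 0, 0], "spin": -7.2, "jaw": 94}, {"offset": [0, 0, 0], "spin": -7.3, "jaw": 94}, {"offset": [-24, -28, 0]}, {"offset": [-24, -28, 0]}, {"offset": [-24, -28, 0]}, {"offset": [-24, -28, 0]}, {"offset": [-24, -28, 0]}, {"offset": [-24, -28, 0]}, {"offset": [-24, -28, 0]}, {"offset": [-24, -28, 0]}, {"offset": [-24, -28, 0]}, {"offset": [-24, -28, 0]}, {"offset": [-24, -28, 0]}, {"offset": [-24, -28, 0]}, {"offset": [-24, -28, 0]}, {"offset": [-24, -28, 0]}, {"offset": [-24, -28, 0]}, {"offset": [-24, -28, 0]}, {"offset": [0, 0, 0]}, {"offset": [0, 0, 0]}], force=20)

```text
validation failed for argument at $.ro...
```

Call:
drive_tool(rows=[{"offset": [0, 0, 0], "spin": -7.2, "jaw": 94}, {"offset": [0, 0, 0], "spin": -7.3, "jaw": 94}, {"offset": [-24, -28, 0], "spin": 0, "jaw": 94}, {"offset": [-24, -28, 0], "spin": 0, "jaw": 94}, {"offset": [-24, -28, 0], "spin": 0, "jaw": 94}, {"offset": [-24, -28, 0], "spin": 0, "jaw": 94}, {"offset": [-24, -28, 0], "spin": 0, "jaw": 94}, {"offset": [-24, -28, 0], "spin": 0, "jaw": 94}, {"offset": [-24, -28, 0], "spin": 0, "jaw": 94}, {"offset": [-24, -28, 0], "spin": 0, "jaw": 94}, {"offset": [-24, -28, 0], "spin": 0, "jaw": 94}, {"offset": [-24, -28, 0], "spin": 0, "jaw": 94}, {"offset": [-24, -28, 0], "spin": 0, "jaw": 94}, {"offset": [-24, -28, 0], "spin": 0, "jaw": 94}, {"offset": [-24, -28, 0], "spin": 0, "jaw": 94}, {"offset": [-24, -28, 0], "spin": 0, "jaw": 94}, {"offset": [-24, -28, 0], "spin": 0, "jaw": 94}, {"offset": [-24, -28, 0], "spin": 0, "jaw": 94}, {"offset": [0, 0, 0], "spin": 0, "jaw": 94}, {"offset": [0, 0, 0], "spin": 0, "jaw": 94}], force=20)

```text
clock: 2.8
eef_pos: [528.5, 0.6, 302.4]
eef_rot: [3.142, -0.001, 2.982]
wrist_force: [-0.3, -0.7, -0.0]
finger_gap: 94.2
```

Call:
drive_tool(rows=[{"offset": [0, 2, 20], "spin": 0, "jaw": 94}, {"offset": [0, 0, 20], "spin": 0, "jaw": 94}, {"offset": [0, 0, 12], "spin": 0, "jaw": 94}, {"offset": [0, 0, 5], "spin": 0, "jaw": 94}, {"offset": [0, 0, 0], "spin": 0, "jaw": 94}, {"offset": [0, 0, 0], "spin": 0, "jaw": 94}])

```text
clock: 3.4
eef_pos: [529.0, 3.1, 246.5]
eef_rot: [3.141, 0.001, 2.983]
wrist_force: [0.4, 0.2, 0.8]
finger_gap: 94.0
```

Run:
```python
from m import *
c=cam('scene'); W=cloud(c); H=cv2.cvtColor(c['color'],cv2.COLOR_BGR2HSV)
cv2.imwrite('pics/a.png',cv2.resize(c['color'][170:290,210:350],None,fx=5,fy=5,interpolation=cv2.INTER_CUBIC))
print(proj(c,[528.5,2.5,148]))
```

```text
[282.88008516 232.98962161]
```

View pics/a.png

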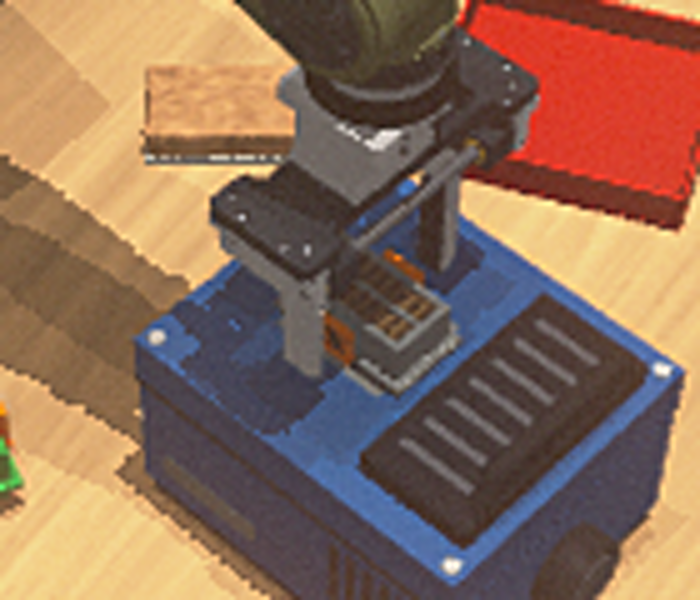

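The fingers straddle the tabs at crop (340,335) and (405,265), tips just above the flange. Closing.

Call:
drive_tool(rows=[{"offset": [0, 0, 0], "spin": 0, "jaw": 75}, {"offset": [0, 0, 0], "spin": 0, "jaw": 64}, {"offset": [0, 0, 0], "spin": 0, "jaw": 56}, {"offset": [0, 0, 0], "spin": 0, "jaw": 48}, {"offset": [0, 0, 0], "spin": 0, "jaw": 48}, {"offset": [0, 0, 0], "spin": 0, "jaw": 48}, {"offset": [0, 0, 0], "spin": 0, "jaw": 48}], force=20)

```text
clock: 4.15
eef_pos: [528.9, 3.0, 246.3]
eef_rot: [3.141, 0.001, 2.983]
wrist_force: [-3.7, 1.2, 6.8]
finger_gap: 50.4
```

Gap 50.4 mm: both tabs at their stops, and +7 N of seal push is now on the tool. Lifting gently.

Call:
drive_tool(rows=[{"offset": [0, 0, -2], "spin": 0, "jaw": 48}, {"offset": [0, 0, -2], "spin": 0, "jaw": 48}, {"offset": [0, 0, -2], "spin": 0, "jaw": 48}, {"offset": [0, 0, 0], "spin": 0, "jaw": 48}])

```text
clock: 4.55
eef_pos: [528.8, 2.9, 251.6]
eef_rot: [-3.141, -0.0, 2.983]
wrist_force: [-0.0, 0.2, -1.1]
finger_gap: 50.2
```

Call:
drive_tool(rows=[{"offset": [0, 0, -8], "spin": 0, "jaw": 48}, {"offset": [0, 0, -15], "spin": 0, "jaw": 48}, {"offset": [0, 0, -20], "spin": 0, "jaw": 48}, {"offset": [0, 0, -20], "spin": 0, "jaw": 48}, {"offset": [3, 10, -10], "spin": 0, "jaw": 48}, {"offset": [6, 20, 0], "spin": 0, "jaw": 48}, {"offset": [9, 30, 0], "spin": 0, "jaw": 48}, {"offset": [10, 32, 0], "spin": 0, "jaw": 48}, {"offset": [10, 32, 0], "spin": 0, "jaw": 48}, {"offset": [10, 32, 0], "spin": 0, "jaw": 48}, {"offset": [10, 32, 0], "spin": 0, "jaw": 48}, {"offset": [10, 32, 0], "spin": 0, "jaw": 48}, {"offset": [10, 32, 0], "spin": 0, "jaw": 48}, {"offset": [9, 30, 0], "spin": 0, "jaw": 48}, {"offset": [6, 20, 0], "spin": 0, "jaw": 48}, {"offset": [2, 9, 0], "spin": 0, "jaw": 48}, {"offset": [0, 0, 0], "spin": 0, "jaw": 48}])

```text
clock: 6.25
eef_pos: [483.7, 325.9, 324.2]
eef_rot: [-3.141, -0.001, 2.984]
wrist_force: [-0.1, -1.1, -2.5]
finger_gap: 50.8
```

Call:
drive_tool(rows=[{"offset": [0, 0, 15], "spin": 0, "jaw": 48}, {"offset": [0, 0, 30], "spin": 0, "jaw": 48}, {"offset": [0, 0, 35], "spin": 0, "jaw": 48}, {"offset": [0, 0, 35], "spin": 0, "jaw": 48}, {"offset": [0, 0, 30], "spin": 0, "jaw": 48}, {"offset": [0, 0, 20], "spin": 0, "jaw": 48}, {"offset": [0, 0, 12], "spin": 0, "jaw": 48}, {"offset": [0, 0, 7], "spin": 0, "jaw": 48}, {"offset": [0, 0, 3], "spin": 0, "jaw": 48}, {"offset": [0, 0, 1], "spin": 0, "jaw": 48}, {"offset": [0, 0, 1], "spin": 0, "jaw": 48}, {"offset": [0, 0, 0], "spin": 0, "jaw": 48}, {"offset": [0, 0, 0], "spin": 0, "jaw": 48}])

```text
clock: 7.55
eef_pos: [484.3, 325.1, 136.1]
eef_rot: [3.141, 0.001, 2.983]
wrist_force: [0.3, 0.2, -1.1]
finger_gap: 50.8
```

Call:
drive_tool(rows=[{"offset": [0, 0, 1], "spin": 0, "jaw": 48}, {"offset": [0, 0, 1], "spin": 0, "jaw": 48}, {"offset": [0, 0, 1], "spin": 0, "jaw": 48}, {"offset": [0, 0, 0], "spin": 0, "jaw": 48}])

```text
clock: 7.95
eef_pos: [484.1, 325.0, 132.4]
eef_rot: [-3.141, -0.0, 2.983]
wrist_force: [-0.1, 0.2, -2.0]
finger_gap: 50.3
```

Call:
drive_tool(rows=[{"offset": [0, 0, 0.6], "spin": 0, "jaw": 48}, {"offset": [0, 0, 0.6], "spin": 0, "jaw": 48}, {"offset": [0, 0, 0], "spin": 0, "jaw": 48}])

```text
clock: 8.25
eef_pos: [484.1, 325.0, 131.4]
eef_rot: [-3.141, -0.0, 2.983]
wrist_force: [-0.1, -0.1, -2.1]
finger_gap: 50.4
```

Call:
drive_tool(rows=[{"offset": [0, 0, 0.7], "spin": 0, "jaw": 48}, {"offset": [0, 0, 0.7], "spin": 0, "jaw": 48}, {"offset": [0, 0, 0], "spin": 0, "jaw": 48}])

```text
clock: 8.55
eef_pos: [484.3, 325.0, 130.6]
eef_rot: [3.141, 0.0, 2.983]
wrist_force: [-2.5, -1.2, 4.5]
finger_gap: 50.7
```

Call:
drive_tool(rows=[{"offset": [0, 0, 0], "spin": 0, "jaw": 58}, {"offset": [0, 0, 0], "spin": 0, "jaw": 70}, {"offset": [0, 0, 0], "spin": 0, "jaw": 85}, {"offset": [0, 0, -5], "spin": 0, "jaw": 94}, {"offset": [0, 0, -15], "spin": 0, "jaw": 94}, {"offset": [0, 0, -35], "spin": 0, "jaw": 94}, {"offset": [0, 0, -45], "spin": 0, "jaw": 94}, {"offset": [0, 0, -45], "spin": 0, "jaw": 94}, {"offset": [0, 0, -30], "spin": 0, "jaw": 94}, {"offset": [0, 0, -15], "spin": 0, "jaw": 94}])

```text
clock: 9.55
eef_pos: [484.2, 325.1, 324.8]
eef_rot: [3.138, 0.004, 2.983]
wrist_force: [0.2, 0.1, -0.8]
finger_gap: 93.8
```

Call:
drive_tool(rows=[{"offset": [-2, -15, 0], "spin": 0, "jaw": 94}, {"offset": [-5, -30, 0], "spin": 0, "jaw": 94}, {"offset": [-6, -40, 0], "spin": 0, "jaw": 94}, {"offset": [-6, -40, 0], "spin": 0, "jaw": 94}, {"offset": [-6, -40, 0], "spin": 0, "jaw": 94}, {"offset": [-6, -40, 0], "spin": 0, "jaw": 94}, {"offset": [-6, -40, 0], "spin": 0, "jaw": 94}, {"offset": [-6, -40, 0], "spin": 0, "jaw": 94}, {"offset": [-6, -40, 0], "spin": 0, "jaw": 94}, {"offset": [-6, -40, 0], "spin": 0, "jaw": 94}, {"offset": [-6, -40, 0], "spin": 0, "jaw": 94}, {"offset": [-6, -40, 0], "spin": 0, "jaw": 94}, {"offset": [-6, -40, 0], "spin": 0, "jaw": 94}, {"offset": [-6, -40, 0], "spin": 0, "jaw": 94}, {"offset": [-6, -40, 0], "spin": 0, "jaw": 94}, {"offset": [-6, -40, 0], "spin": 0, "jaw": 94}, {"offset": [-5, -20, 0], "spin": 0, "jaw": 94}, {"offset": [0, 0, 0], "spin": 0, "jaw": 94}])

```text
clock: 11.35
eef_pos: [478.8, -309.7, 318.8]
eef_rot: [3.141, -0.002, 2.98]
wrist_force: [0.2, -0.2, -0.3]
finger_gap: 94.1
```

Run:
```python
from m import *
c=cam('top'); W=cloud(c); H=cv2.cvtColor(c['color'],cv2.COLOR_BGR2HSV)
cv2.imwrite('pics/b.png',cv2.resize(c['color'][110:270,170:450],None,fx=2.8,fy=2.8,interpolation=cv2.INTER_CUBIC))
h,s,v=[H[...,i].astype(int) for i in range(3)]
near=lambda x,y,r:np.hypot(W[...,0]-x,W[...,1]-y)<r
P=W[near(484,325,75)&(W[...,2]>46)&(W[...,2]<75)]
rect(P,'old in tray')
P=W[near(528,2.5,34)&(W[...,2]<142)&(W[...,2]>80)]
rect(P,'bay floor')
print({k:np.round(v,3) for k,v in manip.read_state().items() if k in('eef_pos','eef_rot','joints')})
```

```text
old in tray 283 [482.4 323.4] [60.6 80.2] 79.4 zmed 52.9 mean [482.5 322.8]
bay floor 287 [527.8   1.4] [64.1 66.2] 89.3 zmed 108.6 mean [528.4   1.3]
{'joints': array([-0.636,  0.333,  1.44 , -0.   ,  1.371, -2.046]), 'eef_pos': array([ 479.06 , -308.198,  318.983]), 'eef_rot': array([ 3.141e+00, -2.000e-03,  2.981e+00])}
```

View pics/b.png

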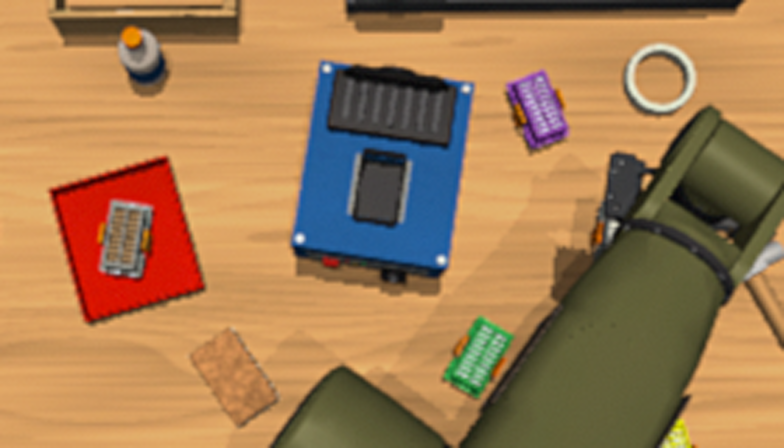

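The bay is empty (crop 380,190) and the old cover lies flat in the tray (crop 125,238). Next, the fresh cover.

Call:
drive_tool(rows=[{"offset": [-1.5, 1, 15], "spin": 0, "jaw": 94}, {"offset": [0, 0, 30], "spin": 0, "jaw": 94}, {"offset": [0, 0, 35], "spin": 0, "jaw": 94}, {"offset": [0, 0, 35], "spin": 0, "jaw": 94}, {"offset": [0, 0, 30], "spin": 0, "jaw": 94}, {"offset": [0, 0, 20], "spin": 0, "jaw": 94}, {"offset": [0, 0, 14], "spin": 0, "jaw": 94}, {"offset": [0, 0, 8], "spin": 0, "jaw": 94}, {"offset": [0, 0, 4], "spin": 0, "jaw": 94}, {"offset": [0, 0, 0], "spin": 0, "jaw": 94}, {"offset": [0, 0, 0], "spin": 0, "jaw": 94}])

```text
clock: 12.5
eef_pos: [482.1, -306.7, 129.9]
eef_rot: [-3.141, 0.001, 2.983]
wrist_force: [0.4, -0.7, -0.3]
finger_gap: 94.2
```

Run:
```python
from m import *
c=cam('scene'); W=cloud(c)
cv2.imwrite('pics/c.png',cv2.resize(c['color'][270:390,130:270],None,fx=5,fy=5,interpolation=cv2.INTER_CUBIC))
```

```text
(no output)
```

View pics/c.png

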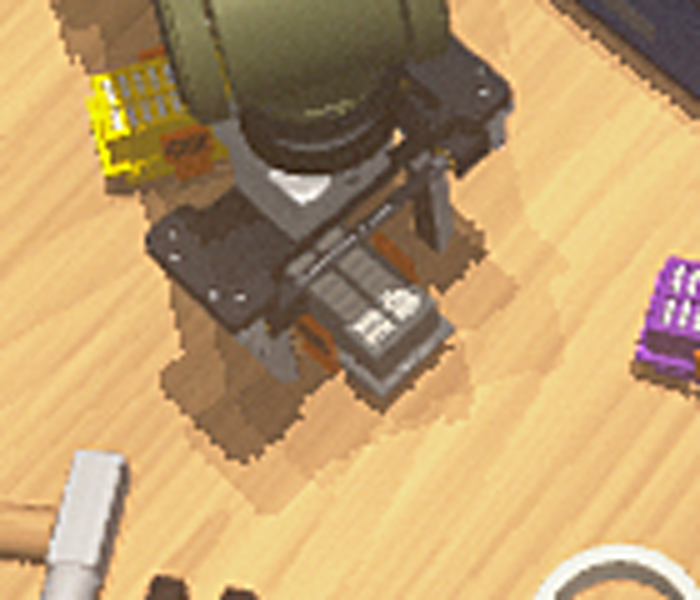

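Call:
drive_tool(rows=[{"offset": [1, 0, 2], "spin": 0, "jaw": 85}, {"offset": [0, 0, 0], "spin": 0, "jaw": 68}, {"offset": [0, 0, 0], "spin": 0, "jaw": 60}, {"offset": [0, 0, 0], "spin": 0, "jaw": 54}, {"offset": [0, 0, 0], "spin": 0, "jaw": 48}, {"offset": [0, 0, 0], "spin": 0, "jaw": 48}, {"offset": [0, 0, 0], "spin": 0, "jaw": 48}], force=20)

```text
clock: 13.25
eef_pos: [480.9, -306.4, 127.3]
eef_rot: [-3.142, 0.0, 2.983]
wrist_force: [-0.8, 1.1, 3.6]
finger_gap: 50.9
```

Call:
drive_tool(rows=[{"offset": [0, 0, -5], "spin": 0, "jaw": 48}, {"offset": [0, 0, -20], "spin": 0, "jaw": 48}, {"offset": [0, 0, -35], "spin": 0, "jaw": 48}, {"offset": [0, 0, -40], "spin": 0, "jaw": 48}, {"offset": [0, 0, -40], "spin": 0, "jaw": 48}, {"offset": [0, 0, -35], "spin": 0, "jaw": 48}, {"offset": [0, 5, -18], "spin": 0, "jaw": 48}, {"offset": [0, 20, 0], "spin": 0, "jaw": 48}, {"offset": [0, 32, 0], "spin": 0, "jaw": 48}, {"offset": [0.5, 36, 0], "spin": 0, "jaw": 48}, {"offset": [0, 36, 0], "spin": 0, "jaw": 48}, {"offset": [0.5, 36, 0], "spin": 0, "jaw": 48}, {"offset": [0, 36, 0], "spin": 0, "jaw": 48}, {"offset": [0.5, 36, 0], "spin": 0, "jaw": 48}, {"offset": [0, 36, 0], "spin": 0, "jaw": 48}, {"offset": [0, 25, 0], "spin": 0, "jaw": 48}, {"offset": [0, 12, 0], "spin": 0, "jaw": 48}, {"offset": [0, 3, 0], "spin": 0, "jaw": 48}, {"offset": [0, 0, 0], "spin": 0, "jaw": 48}, {"offset": [0, 0, 0], "spin": 0, "jaw": 48}])

```text
clock: 15.25
eef_pos: [528.7, 1.9, 320.0]
eef_rot: [-3.141, -0.0, 2.982]
wrist_force: [0.2, -0.2, -0.2]
finger_gap: 50.8
```

Run:
```python
from m import *
print({k:np.round(v,3) for k,v in manip.read_state().items() if k in('eef_pos','eef_rot','joints')})
```

```text
{'joints': array([-0.066,  0.239,  1.557, -0.   ,  1.346, -1.477]), 'eef_pos': array([528.749,   1.926, 320.024]), 'eef_rot': array([-3.141, -0.   ,  2.982])}
```

Call:
drive_tool(rows=[{"offset": [0, 1, 12], "spin": 0, "jaw": 48}, {"offset": [0, 0, 20], "spin": 0, "jaw": 48}, {"offset": [0, 0, 12], "spin": 0, "jaw": 48}, {"offset": [0, 0, 6], "spin": 0, "jaw": 48}, {"offset": [0, 0, 3], "spin": 0, "jaw": 48}, {"offset": [0, 0, 2], "spin": 0, "jaw": 48}, {"offset": [0, 0, 2], "spin": 0, "jaw": 48}, {"offset": [0, 0, 0], "spin": 0, "jaw": 48}])

```text
clock: 16.05
eef_pos: [529.0, 3.9, 263.2]
eef_rot: [3.142, 0.0, 2.983]
wrist_force: [0.1, 0.4, -1.6]
finger_gap: 50.5
```

Call:
drive_tool(rows=[{"offset": [0, 0, 1.5], "spin": 0, "jaw": 48}, {"offset": [0, 0, 1.5], "spin": 0, "jaw": 48}, {"offset": [0, 0, 0], "spin": 0, "jaw": 48}])

```text
clock: 16.35
eef_pos: [528.9, 4.0, 259.9]
eef_rot: [3.142, -0.0, 2.983]
wrist_force: [-0.1, -0.5, -1.6]
finger_gap: 50.5
```

Call:
drive_tool(rows=[{"offset": [0, -1, 1.5], "spin": 0, "jaw": 48}, {"offset": [0, 0, 1.5], "spin": 0, "jaw": 48}, {"offset": [0, 0, 1.5], "spin": 0, "jaw": 48}, {"offset": [0, 0, 0], "spin": 0, "jaw": 48}])

```text
clock: 16.75
eef_pos: [528.8, 2.9, 255.3]
eef_rot: [-3.142, -0.0, 2.983]
wrist_force: [0.6, 0.7, -1.8]
finger_gap: 50.5
```

Call:
drive_tool(rows=[{"offset": [0, 0, 1], "spin": 0, "jaw": 48}, {"offset": [0, 0, 1], "spin": 0, "jaw": 48}, {"offset": [0, 0, 1], "spin": 0, "jaw": 48}, {"offset": [0, 0, 0], "spin": 0, "jaw": 48}])

```text
clock: 17.15
eef_pos: [528.8, 2.9, 252.4]
eef_rot: [-3.142, -0.0, 2.983]
wrist_force: [0.6, 0.0, -1.4]
finger_gap: 50.9
```

Call:
drive_tool(rows=[{"offset": [0, 0, 1], "spin": 0, "jaw": 48}, {"offset": [0, 0, 1], "spin": 0, "jaw": 48}, {"offset": [0, 0, 0], "spin": 0, "jaw": 48}])

```text
clock: 17.45
eef_pos: [528.8, 2.9, 250.6]
eef_rot: [3.142, 0.0, 2.983]
wrist_force: [-0.3, 0.1, 0.1]
finger_gap: 50.7
```

Call:
drive_tool(rows=[{"offset": [0, 0, 1], "spin": 0, "jaw": 48}, {"offset": [0, 0, 1], "spin": 0, "jaw": 48}, {"offset": [0, 0, 0], "spin": 0, "jaw": 48}])

```text
clock: 17.75
eef_pos: [528.9, 2.9, 248.8]
eef_rot: [3.142, 0.0, 2.983]
wrist_force: [-1.8, -0.1, 3.8]
finger_gap: 50.4
```

Call:
drive_tool(rows=[{"offset": [0, 0, 1], "spin": 0, "jaw": 48}, {"offset": [0, 0, 1], "spin": 0, "jaw": 48}, {"offset": [0, 0, 0], "spin": 0, "jaw": 48}])

```text
clock: 18.05
eef_pos: [528.9, 2.9, 246.9]
eef_rot: [3.142, 0.001, 2.983]
wrist_force: [-3.0, 0.2, 7.0]
finger_gap: 50.7
```

Call:
drive_tool(rows=[{"offset": [0, 0, 0], "spin": 0, "jaw": 56}, {"offset": [0, 0, 0], "spin": 0, "jaw": 66}, {"offset": [0, 0, 0], "spin": 0, "jaw": 80}, {"offset": [0, 0, -10], "spin": 0, "jaw": 80}, {"offset": [0, 0, -25], "spin": 0, "jaw": 80}, {"offset": [0, 0, -10], "spin": 0, "jaw": 80}, {"offset": [0, 0, 0], "spin": 0, "jaw": 40}, {"offset": [0, 0, 0], "spin": 0, "jaw": 10}, {"offset": [0, 0, 0], "spin": 0, "jaw": 2}, {"offset": [0, 0, 0], "spin": 0, "jaw": 2}, {"offset": [0, 0, 0], "spin": 0, "jaw": 2}, {"offset": [0, 0, 0], "spin": 0, "jaw": 2}])

```text
clock: 19.25
eef_pos: [528.8, 2.9, 291.3]
eef_rot: [-3.142, -0.0, 2.983]
wrist_force: [-0.5, 0.2, -0.2]
finger_gap: 35.4
```

Run:
```python
from m import *
c=cam('scene'); W=cloud(c)
near=np.hypot(W[...,0]-528,W[...,1]-2)<38
rect(W[near&(W[...,2]>150)&(W[...,2]<182)],'crown')
cv2.imwrite('pics/d.png',cv2.resize(c['color'][170:290,210:350],None,fx=5,fy=5,interpolation=cv2.INTER_CUBIC))
```

```text
crown 380 [530.1   1.6] [61.8 69.3] 60.4 zmed 169.8 mean [532.   -3.6]
```

View pics/d.png

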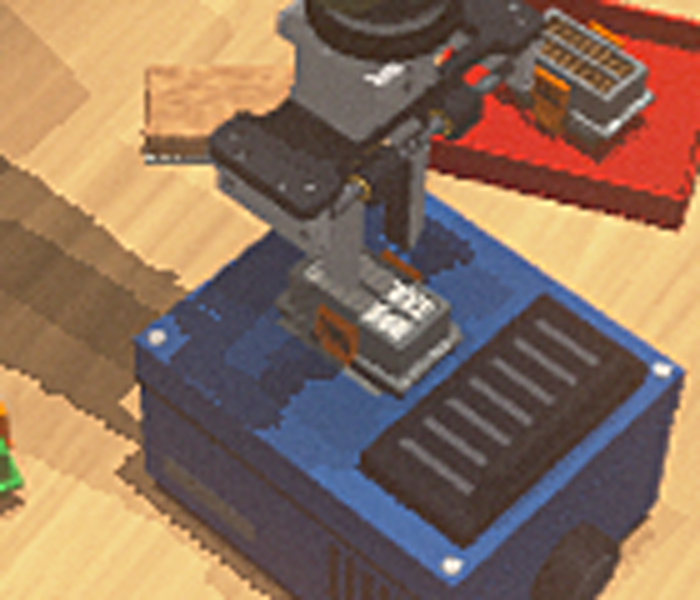

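The cover sits in the bay, tabs free; the fingers are still closing. Finish closing, then approach the crown.

Call:
drive_tool(rows=[{"offset": [0, 0, 0], "spin": 0, "jaw": 2}, {"offset": [0, 0, 0], "spin": 0, "jaw": 2}, {"offset": [0, 0, 0], "spin": 0, "jaw": 2}, {"offset": [0, 0, 5], "spin": 0, "jaw": 2}, {"offset": [0, 0, 5], "spin": 0, "jaw": 2}, {"offset": [0, 0, 3], "spin": 0, "jaw": 2}, {"offset": [0, 0, 1.5], "spin": 0, "jaw": 2}, {"offset": [0, 0, 0], "spin": 0, "jaw": 2}])

```text
clock: 20.1
eef_pos: [528.8, 2.9, 276.8]
eef_rot: [-3.142, -0.0, 2.983]
wrist_force: [0.6, -1.1, -0.2]
finger_gap: 1.7
```

Call:
drive_tool(rows=[{"offset": [0, 0, 1], "spin": 0, "jaw": 2}, {"offset": [0, 0, 1], "spin": 0, "jaw": 2}, {"offset": [0, 0, 1], "spin": 0, "jaw": 2}, {"offset": [0, 0, 0], "spin": 0, "jaw": 2}])

```text
clock: 20.5
eef_pos: [528.8, 2.9, 273.9]
eef_rot: [-3.142, -0.0, 2.983]
wrist_force: [-0.6, 0.2, -0.4]
finger_gap: 2.1
```

Call:
drive_tool(rows=[{"offset": [0, 0, 1], "spin": 0, "jaw": 2}, {"offset": [0, 0, 1], "spin": 0, "jaw": 2}, {"offset": [0, 0, 1], "spin": 0, "jaw": 2}, {"offset": [0, 0, 0], "spin": 0, "jaw": 2}])

```text
clock: 20.9
eef_pos: [528.8, 2.9, 270.9]
eef_rot: [-3.142, -0.0, 2.983]
wrist_force: [-0.2, 0.8, -0.2]
finger_gap: 2.0
```

Call:
drive_tool(rows=[{"offset": [0, 0, 1], "spin": 0, "jaw": 2}, {"offset": [0, 0, 0.5], "spin": 0, "jaw": 2}, {"offset": [0, 0, 0], "spin": 0, "jaw": 2}])

```text
clock: 21.2
eef_pos: [528.8, 2.9, 269.5]
eef_rot: [-3.142, -0.0, 2.983]
wrist_force: [0.4, 0.1, 0.5]
finger_gap: 1.8
```

Call:
drive_tool(rows=[{"offset": [0, 0, 0.7], "spin": 0, "jaw": 2}, {"offset": [0, 0, 0.7], "spin": 0, "jaw": 2}, {"offset": [0, 0, 0], "spin": 0, "jaw": 2}])

```text
clock: 21.5
eef_pos: [528.8, 2.9, 268.0]
eef_rot: [-3.142, -0.0, 2.983]
wrist_force: [0.5, -1.2, 0.8]
finger_gap: 2.0
```

Call:
drive_tool(rows=[{"offset": [0, 0, 0.7], "spin": 0, "jaw": 2}, {"offset": [0, 0, 0], "spin": 0, "jaw": 2}])

```text
clock: 21.7
eef_pos: [528.8, 2.9, 267.4]
eef_rot: [-3.142, -0.0, 2.983]
wrist_force: [0.6, 0.8, 0.2]
finger_gap: 2.5
```

Call:
drive_tool(rows=[{"offset": [0, 0, 0.5], "spin": 0, "jaw": 2}, {"offset": [0, 0, 0], "spin": 0, "jaw": 2}])

```text
clock: 21.9
eef_pos: [528.8, 2.9, 266.9]
eef_rot: [-3.142, -0.0, 2.983]
wrist_force: [0.4, 0.8, -0.0]
finger_gap: 1.9
```

Call:
drive_tool(rows=[{"offset": [0, 0, 0.5], "spin": 0, "jaw": 2}, {"offset": [0, 0, 0], "spin": 0, "jaw": 2}])

```text
clock: 22.1
eef_pos: [528.8, 2.9, 266.4]
eef_rot: [-3.142, -0.0, 2.983]
wrist_force: [0.2, -0.3, 0.4]
finger_gap: 2.2
```

Call:
drive_tool(rows=[{"offset": [0, 0, 0.5], "spin": 0, "jaw": 2}, {"offset": [0, 0, 0], "spin": 0, "jaw": 2}])

```text
clock: 22.3
eef_pos: [528.8, 2.9, 265.9]
eef_rot: [-3.142, -0.0, 2.983]
wrist_force: [0.7, 0.9, 0.1]
finger_gap: 1.7
```

Call:
drive_tool(rows=[{"offset": [0, 0, 0.5], "spin": 0, "jaw": 2}, {"offset": [0, 0, 0], "spin": 0, "jaw": 2}])

```text
clock: 22.5
eef_pos: [528.8, 2.9, 265.6]
eef_rot: [3.142, 0.0, 2.983]
wrist_force: [-0.8, -0.1, 1.7]
finger_gap: 2.0
```

Call:
drive_tool(rows=[{"offset": [0, 0, 0.5], "spin": 0, "jaw": 2}, {"offset": [0, 0, 0], "spin": 0, "jaw": 2}])

```text
clock: 22.7
eef_pos: [528.9, 2.9, 265.4]
eef_rot: [3.142, 0.001, 2.983]
wrist_force: [-3.0, 0.0, 5.9]
finger_gap: 2.1
```

Call:
drive_tool(rows=[{"offset": [0, 0, 0.5], "spin": 0, "jaw": 2}, {"offset": [0, 0, 0], "spin": 0, "jaw": 2}])

```text
clock: 22.9
eef_pos: [528.9, 2.8, 265.0]
eef_rot: [-3.141, 0.001, 2.983]
wrist_force: [0.2, 1.4, 1.5]
finger_gap: 2.0
```

Call:
drive_tool(rows=[{"offset": [0, 0, 0.5], "spin": 0, "jaw": 2}, {"offset": [0, 0, 0], "spin": 0, "jaw": 2}])

```text
clock: 23.1
eef_pos: [529.0, 2.9, 264.6]
eef_rot: [3.142, 0.001, 2.983]
wrist_force: [-2.1, -0.6, 9.1]
finger_gap: 2.1
```

Call:
drive_tool(rows=[{"offset": [0, 0, 0.5], "spin": 0, "jaw": 2}, {"offset": [0, 0, 0], "spin": 0, "jaw": 2}])

```text
clock: 23.3
eef_pos: [529.0, 2.9, 264.2]
eef_rot: [-3.142, 0.001, 2.983]
wrist_force: [-3.1, -0.6, 8.7]
finger_gap: 2.2
```

Call:
drive_tool(rows=[{"offset": [0, 0, 0.5], "spin": 0, "jaw": 2}, {"offset": [0, 0, 0], "spin": 0, "jaw": 2}])

```text
clock: 23.5
eef_pos: [529.0, 2.9, 263.8]
eef_rot: [3.142, 0.001, 2.983]
wrist_force: [-3.3, -1.0, 10.6]
finger_gap: 2.4
```

Call:
drive_tool(rows=[{"offset": [0, 0, 0.4], "spin": 0, "jaw": 2}, {"offset": [0, 0, 0], "spin": 0, "jaw": 2}])

```text
clock: 23.7
eef_pos: [529.0, 2.9, 263.5]
eef_rot: [-3.142, 0.001, 2.983]
wrist_force: [-3.3, -0.9, 10.7]
finger_gap: 2.0
```

Call:
drive_tool(rows=[{"offset": [0, 0, 0.4], "spin": 0, "jaw": 2}, {"offset": [0, 0, 0], "spin": 0, "jaw": 2}])

```text
clock: 23.9
eef_pos: [529.0, 2.9, 263.4]
eef_rot: [3.142, 0.002, 2.983]
wrist_force: [-4.7, -0.6, 14.6]
finger_gap: 1.7
```

Call:
drive_tool(rows=[{"offset": [0, 0, 0.4], "spin": 0, "jaw": 2}, {"offset": [0, 0, 0], "spin": 0, "jaw": 2}])

```text
clock: 24.1
eef_pos: [528.9, 2.9, 263.4]
eef_rot: [3.142, 0.002, 2.983]
wrist_force: [-6.7, 0.5, 17.5]
finger_gap: 1.9
```

Call:
drive_tool(rows=[{"offset": [0, 0, 0.4], "spin": 0, "jaw": 2}, {"offset": [0, 0, 0], "spin": 0, "jaw": 2}, {"offset": [0, 0, 0], "spin": 0, "jaw": 2}])

```text
clock: 24.4
eef_pos: [529.0, 2.9, 263.4]
eef_rot: [3.142, 0.002, 2.983]
wrist_force: [-8.2, 0.1, 21.7]
finger_gap: 1.9
```

Hard stop at TCP z 263.4 with 22 N. Backing off, watching where contact ends (latched would be +1.2 mm).

Call:
drive_tool(rows=[{"offset": [0, 0, -1], "spin": 0, "jaw": 2}, {"offset": [0, 0, -0.8], "spin": 0, "jaw": 2}, {"offset": [0, 0, -0.8], "spin": 0, "jaw": 2}, {"offset": [0, 0, 0], "spin": 0, "jaw": 2}])

```text
clock: 24.8
eef_pos: [529.0, 2.9, 264.6]
eef_rot: [-3.142, 0.001, 2.983]
wrist_force: [-2.0, -0.2, 9.0]
finger_gap: 2.1
```

Call:
drive_tool(rows=[{"offset": [0, 0, -0.5], "spin": 0, "jaw": 2}, {"offset": [0, 0, 0], "spin": 0, "jaw": 2}])

```text
clock: 25.0
eef_pos: [529.0, 2.9, 264.7]
eef_rot: [-3.142, 0.001, 2.983]
wrist_force: [-0.1, -1.0, 5.8]
finger_gap: 2.0
```

Call:
drive_tool(rows=[{"offset": [0, 0, -0.5], "spin": 0, "jaw": 2}, {"offset": [0, 0, 0], "spin": 0, "jaw": 2}])

```text
clock: 25.2
eef_pos: [528.8, 2.9, 264.8]
eef_rot: [3.142, -0.0, 2.983]
wrist_force: [0.3, -0.5, 2.5]
finger_gap: 1.9
```

Call:
drive_tool(rows=[{"offset": [0, 0, -0.5], "spin": 0, "jaw": 2}, {"offset": [0, 0, 0], "spin": 0, "jaw": 2}])

```text
clock: 25.4
eef_pos: [528.7, 2.9, 265.2]
eef_rot: [-3.142, -0.001, 2.983]
wrist_force: [-0.0, -0.9, -0.1]
finger_gap: 2.2
```

Contact ended 1.3 mm above the stop, so the hooks hold it. Retreating and checking.

Call:
drive_tool(rows=[{"offset": [0, 0, -10], "spin": 0, "jaw": 2}, {"offset": [0, 0, -30], "spin": 0, "jaw": 2}, {"offset": [0, 0, -30], "spin": 0, "jaw": 2}, {"offset": [0, 20, -10], "spin": 0, "jaw": 2}, {"offset": [10, 35, 0], "spin": 0, "jaw": 2}, {"offset": [10, 35, 0], "spin": 0, "jaw": 2}, {"offset": [10, 35, 0], "spin": 0, "jaw": 2}, {"offset": [10, 35, 0], "spin": 0, "jaw": 2}, {"offset": [10, 35, 0], "spin": 0, "jaw": 2}, {"offset": [5, 20, 0], "spin": 0, "jaw": 2}, {"offset": [0, 0, 0], "spin": 0, "jaw": 2}])

```text
clock: 26.5
eef_pos: [507.9, 226.0, 345.9]
eef_rot: [3.141, 0.0, 2.986]
wrist_force: [-0.2, -0.2, 0.5]
finger_gap: 2.0
```

Run:
```python
from m import *
I=[]
for n in('scene','top'):
    c=cam(n); W1=cloud(c)
    for l,W in(('before',np.load(n+'W.npy')),('now',W1)):
        near=np.hypot(W[...,0]-528,W[...,1]-2)<58; z=W[...,2]
        P=W[near&(z>155)&(z<190)]; rect(P,n+l)
        d=(W[...,:2]-[528.7,2.5])@np.array([[.987,.158],[-.158,.987]])
        k=(abs(d[...,0])<36)&(abs(d[...,1])<17)&(z>150); A=np.c_[d[k],np.ones(k.sum())]
        s=np.linalg.lstsq(A,z[k],rcond=None)[0]; print('  crown plane tilt,z',np.round(s,3))
    if n=='scene': cv2.imwrite('pics/e.png',cv2.resize(c['color'][130:300,180:400],None,fx=3.5,fy=3.5,interpolation=cv2.INTER_CUBIC))
```

```text
scenebefore 536 [530.4   2.6] [63.5 82.3] 82.6 zmed 169.1 mean [ 5.313e+02 -2.000e-01]
  crown plane tilt,z [2.40000e-02 1.90000e-02 1.69848e+02]
scenenow 528 [528.5   3.7] [66.1 84.4] 80.2 zmed 169.2 mean [531.6  -0.8]
  crown plane tilt,z [-1.10000e-02  1.50000e-02  1.69768e+02]
topbefore 335 [527.2   1.3] [60.  81.2] 79.3 zmed 168.4 mean [526.2   1.3]
  crown plane tilt,z [1.30000e-02 3.00000e-02 1.68793e+02]
topnow 333 [527.1   0.8] [60.2 80.5] 82.5 zmed 169.3 mean [526.6   0.7]
  crown plane tilt,z [-1.60000e-02  5.80000e-02  1.68856e+02]
```

View pics/e.png

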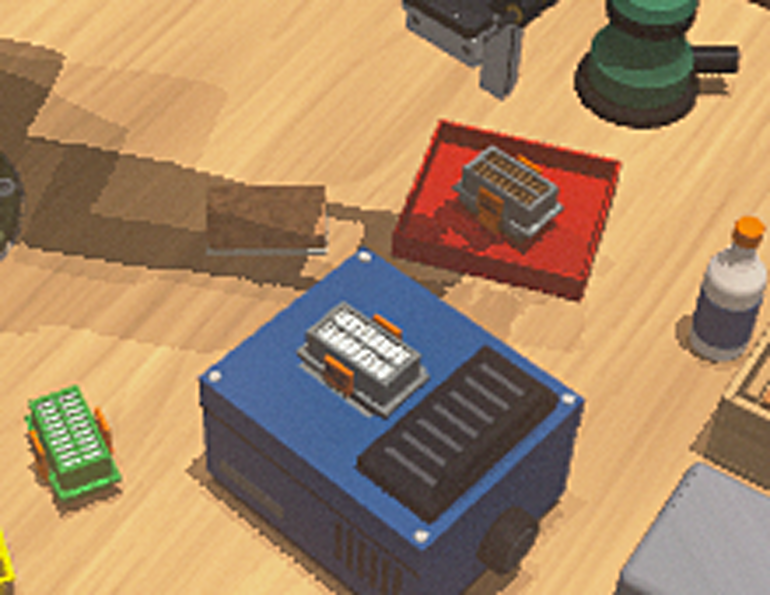

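The white cover (crop 365,350) sits at the same height and level as the old one did at the start. The old cover is in the tray (508,195).

```bash
python3 -c "
from cell import manip; print(manip.sign_off())"
```

```text
the job is handed in; nothing more can be done
None
```

The filter is changed: the clogged cover lies flat in the red tray, and the clean white cover is latched in the bay. I handed the job in at about 27 s of the 69 s allowed.

- **Old cover:** I squeezed both tabs to their stops with 20 N. The cover let go before I lifted it straight off, and I set it down gently in the tray.
- **New cover:** I lowered it into the bay with the tabs squeezed, released them, then pushed mid crown to the hard stop at about 22 N.
- **Latch check:** When I backed off, contact ended about 1.3 mm above the stop. That matches the 1.2 mm latched height, so the catches are holding against the seal.
- **Camera check:** The new crown's height is within 0.1 mm of the old latched cover's in both cameras. The last picture shows it sitting level, with the gripper clear.

Two readings did not quite agree. The fingertips met the crown about 2.5 mm lower than the given sizes predict. The top camera also showed about 0.03 rad more sideways tilt than before, which I took as noise because the scene camera did not show it.

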